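# Post the sample cassette through the check flap

## Robot

A 6-joint arm with a two-finger parallel gripper is mounted at the origin on the work surface. World frame = base frame: x ahead of the robot, y to its left, z up, the work surface at z = 0. Lengths are in m, angles in rad, forces in N, time in s.
With the tool pointing down it reaches from about 0.275 to 0.725 m from the base axis. Payload 5.6 kg.
Tool frame: the origin (TCP) lies at the very end of the fingers, on their centre line; the grasp point (between the pads) lies 19 mm behind it (grasp_offset is the y of the grasp point in the tool frame, in m); y points along the fingers, x is the direction in which the jaws open and shut, and the axes are right-handed (so a half turn about y gives the same grasp; the last joint's range is limited). The gripper opens to 85 mm and grips with 20 to 120 N. Pads are 22 mm wide; open, the fingers measure 114 mm over their backs; the gripper's body (76 mm by 85 mm) begins 54 mm behind the grasp point. The pads swing forward as they close: fully open they stand 13 mm farther back than shut.
Start: joints at [1.393, 0.255, 0.108, 0, -1.424, -0.285], TCP at [0.246, 0.492, 0.231] pointing down, gripper open.
Joint ranges: [-2.95, 2.95], [-1.21, 1.97], [-1.09, 1.5], [-2.87, 1.71], [-2.94, -0.07], [-3.05, 3.05]. Speed limits (rad/s): [2.57, 2.57, 3.14, 3.14, 3.14, 3.14].

## Interface

Orientations are given as [roll, pitch, yaw] about the fixed x, y, z axes, in that order (R = Rz(yaw) Ry(pitch) Rx(roll)).
In Python, from bench import * gives the robot as it stands.
- The arm moves only by the tool step_arm, never from a script. Its arguments are lists of equal length, an entry for each row: "rot": the turn, a rotation vector about the world's x, y, z in degrees, a list of three; "xyz": the shift along the world's x, y, z in mm, a list of three; "grip": the opening, from 0 (shut) to 1 (fully open). In form: {"rot": [[ax, ay, az], ...], "xyz": [[x, y, z], ...], "grip": [grip, ...]}. A call has 1 to 5 rows; each row shifts and turns the commanded pose from where the row before left it; what a row does not reach is not made up. A row lasts 1/10 s, in which the tool goes at most 50 mm and 8.59 degrees, less where a joint would pass 70% of its speed; a pose out of reach is approached as far as the arm can. A call with a gripper value outside its range is refused whole. The fingers move at their own pace and stop on an object; "force" is the grip in N (left out, the last holds). Time passes only in rows, so rows that do not move let the fingers close. It gives the time, the measured TCP pose, the force and the opening at its end, in the units of the state.
- sense(): the state, without advancing time (a new reading comes with each control period).
- grab_frame(name): name is "scene" or "top"; returns (picture, depth): 420x560x3 uint8, red, green, blue; 420x560 float32, m along the optical axis (not along the pixel's ray), 0 where there is no reading.
- camera_params(name): a dict with "mtx" (3x3 intrinsics, pixels), "k1" (the pictures are not rectified: a ray, as slopes to the right and down, at radius r is drawn at 1 + k1 r^2 times it, then the intrinsics apply), "extrinsics" (4x4, takes a point from world to camera coordinates). Camera axes: x right, y up, looking along -z (the intrinsics and any distortion apply to the point x, -y, -z); pixel columns grow to the right and rows downward; lengths in m; the calibration is good to about 2 mm. A picture is of the moment at which its call begins. camera_params takes no time and is no camera call.
- sign_off(): hands the job in, once; it reports no verdict.
Trained networks look in the newest picture that a camera, given by its name, has taken for a name from the list of things; names that differ only in an ending like _2 or _b are one class to them, and where a whole thing is asked for, a point or a joint stands for the part that bears it (a point fixed in the world has none). Each returns a list of dicts, best first, with "conf" (0 to 1); they miss things now and then, are a little off and sometimes report something else, mostly with a low value. They report only what shows in the picture. A call takes as long as a camera call.
- cut_out(camera, name): "pixels" (420x560 bool, what is visible of it) and "extent" ([centre column, centre row, width, height] in pixels, round what is visible of it).
The state is a dict: "t": time; "qpos": joint angles; "qd": joint speeds; "joint_efforts": joint torques, N m; "tool_pos": TCP position; "orientation": TCP orientation; "wrist_force": force on the tool from outside, world axes, zero at the start; "moment": the same for the moment, N m; "finger_gap": finger opening in m.
Only numpy, scipy, OpenCV 4.12 (cv2) and the standard library are available. Lean on these libraries where they do the work, as an engineer would, in place of code of your own. Each camera call takes 0.05 s, during which the arm holds its last target.

## Task

Draw the wedge-nosed sample cassette out from under the cup stand by its nose, set it down flat in front of the collection box's flap with its nose pointing at the flap, and let go of it. Then take it again at its tail and push it along the counter through the flap until you feel it press the sprung plate at the back of the box all the way in, and draw back so that it stays inside and the flap falls shut behind it. Leave the other case, the cups and everything else where they are.

Things in the scene. Friction and masses are not known exactly. Their poses are not given: they have to be found in the camera images.
- cassette_mid (a point): Centre (half-way up) of the loose metal sample cassette: a closed bar-shaped box 170 mm long, 46 mm wide, 40 mm high, 0.18 to 0.35 kg, with a wedge nose (the case beside it is blunt and shorter). x points to the nose, z up. It starts flat on the counter, tail half under the cup stand, its front 85 to 95 mm sticking out.
- nose (a point): Middle of the cassette's nose end, 85 mm from its centre along its x, 20 mm above its underside. Over the last 25 mm the top slopes down by 18 mm to a front face 22 mm high.
- tail (a point): Middle of the cassette's tail end, 85 mm from its centre along -x, 20 mm above its underside. The tail is a flat upright face 26 mm high; above it the top slopes up by 14 mm over 25 mm.
- box: Low steel collection box fixed to the counter, 245 mm long, 110 wide, 78 high (a black counter on its roof, 135 mm behind the front, reaches 91 mm). Origin: on the counter, middle of the front opening, in the plane of the hanging flap; x points straight in, y across, z up. No floor: the cassette slides on the counter. Opening and inside 70 mm wide, 74 mm high; side walls 20 mm thick.
- flap (a joint): Thin aluminium check flap, 64 mm wide, 45 mm long, 60 g, hinged across the top of the opening 72 mm up, hanging down to 27 mm above the counter. 0 = hanging shut; grows to 1.4 rad as its lower edge swings into the box; it cannot swing outward. It rides on top of whatever passes under it and falls shut by itself.
- flap_edge (a point): Middle of the flap's lower edge. The flap can drop only once the cassette's tail is about 15 mm inside. Fingers pointing straight down cannot push that far, as the roof edge is in the way: shut fingertips must reach in low on the tail, leaning about 45 degrees, pointing forward and down.
- plate (a joint): Sprung back plate inside the box, out of sight, its face 188 mm in from the front. 0 = out, 0.008 m = pressed in against its stop. It starts to yield at about 2 N and meets its stop at about 4 N, besides the cassette's own friction. Released, it slowly pushes the cassette back those 8 mm, which leaves the tail about 18 mm inside.
- stand: Low steel cup stand fixed to the counter: a plate 100 mm deep, 270 mm wide, top at 68 mm, underside at 62 mm, on four thin corner legs. Origin: on the counter under its middle; x points out of the side where the cassette and the case stick out (the plate's edge is 50 mm from the origin). Two cups stand on it, reaching 130 mm above the counter.
- case: Loose blunt metal case, 115 x 46 x 36 mm, lying beside the cassette half under the stand: leave alone. Origin at the centre of its underside.
- cup1: Black cup, 80 mm across, 62 mm high, on the stand: leave. Origin under its centre.
- cup2: The same kind of cup, on the stand: leave. Origin under its centre.
- tamper: Steel coffee tamper, 58 mm across, 86 mm high, standing beside the way to the flap: leave. Origin under its centre.
- pitcher: Steel milk pitcher with a handle, 82 mm across, 100 mm high, beside the box: leave. Origin under its centre.
- saucer: White saucer, 120 mm across, 18 mm high, beyond the way to the flap: leave. Origin under its centre.
- jar: Amber jar, 64 mm across, 90 mm high, beyond the box: leave. Origin under its centre.

How it is judged:
On the way, in this order (a step that is already met when the one before it is completed fails the run):
1. the cassette lies flat on the counter outside the box, its nose towards the flap, within 150 mm of it and in line with the opening to 30 mm, let go and at rest (x of nose in the frame of box between -0.15 and 0 m and x of tail in the frame of box below -0.15 m and y of nose in the frame of box between -0.03 and 0.03 m and y of tail in the frame of box between -0.06 and 0.06 m and height (world z) of cassette_mid below 0.025 m and contact force between the fingers and cassette below 0.2 N and linear speed of cassette below 0.02 m/s), for 0.2 s.
2. the cassette's nose has lifted the flap and is at least 30 mm inside (x of nose in the frame of box above 0.03 m and y of nose in the frame of box between -0.035 and 0.035 m and height (world z) of cassette_mid below 0.03 m and value of joint flap above 0.3 rad).
3. the cassette has pressed the back plate in by more than 5 of its 8 mm (value of joint plate above 0.005 m and x of nose in the frame of box above 0.185 m).
At the end, for the whole second after the job is handed in: The whole cassette lies flat and still inside the box, nose first, its tail at least 8 mm behind the plane of the flap, and the flap hangs shut (less than 0.08 rad) (x of tail in the frame of box above 0.008 m and x of nose in the frame of box above 0.17 m and y of cassette_mid in the frame of box between -0.03 and 0.03 m and value of joint flap below 0.08 rad and angle between cassette_mid's own z axis and vertical below 0.1 rad and linear speed of cassette below 0.01 m/s); the robot touches nothing.
It fails at once if the case, a cup, the tamper, the pitcher, the saucer or the jar is shifted by more than 30 mm (distance of any of case, cup1, cup2, tamper, pitcher, saucer, jar from where it was at the start of the episode above 0.03 m).
It also fails if it takes over 67 s, if anything falls off the work surface, if the arm or the gripper's body presses on something with over 40 N, if the wrist force passes 120 N, or if a joint passes its speed limit or range.

## Working session

There is one attempt and no reset: what is moved stays moved. The work goes in short steps, Python scripts to look and compute and a tool call to move; the robot and the scene stay as the last step left them, time stands still between calls to the robot, and variables do not carry over. Pictures are saved under pics/ and viewed, and the job is handed in when it is done.

Besides the shell and the picture viewer there is one more tool, called by a JSON object that holds its "op" and its "data", one argument or row to a line. step_arm: Moves the arm, as the interface text tells. Its arguments: {"type":"object","properties":{"rot":{"type":"array"},"xyz":{"type":"array"},"grip":{"type":"array"},"force":{"type":"number"}},"required":["rot","xyz","grip"]}

```bash
ls; mkdir -p pics; python3 - <<'E'
from bench import *
import cv2
s=sense(); print({k:s[k] for k in s})
for n in("scene","top"):
    p,d=grab_frame(n); cv2.imwrite(f"pics/{n}0.png",p[:,:,::-1]); c=camera_params(n); print(n,c)
E
```

```text
pics
{'t': 0.0, 'qpos': array([ 1.39265353e+00,  2.55731995e-01,  1.07007878e-01, -4.45100246e-04,
       -1.42387870e+00, -2.84609699e-01]), 'qd': array([-2.65509096e-04,  1.20234940e-03, -6.05564427e-04,  8.82458231e-04,
       -8.71049876e-04, -8.61241107e-05]), 'joint_efforts': array([ 5.70052580e-04, -3.86629307e+01,  2.37931520e+01,  5.36495492e+00,
       -6.20724633e-03,  9.43634376e-06]), 'tool_pos': array([0.24526028, 0.49174571, 0.23040954]), 'orientation': array([-1.57071157e+00, -1.85743138e-03, -2.03361446e+00]), 'wrist_force': array([ 0.20262991, -0.22739208,  0.52486173]), 'moment': array([ 0.00486396,  0.03082896, -0.02680777]), 'finger_gap': 0.08570939353897387}
scene {'mtx': array([[423.42442683,   0.        , 280.29847114],
       [  0.        , 423.42442683, 213.07490252],
       [  0.        ,   0.        ,   1.        ]]), 'k1': -0.09649926969843094, 'extrinsics': array([[-0.61647686,  0.78733777, -0.00745056,  0.35182632],
       [-0.54459472, -0.41953945,  0.72622534,  0.24462599],
       [ 0.56865884,  0.45175865,  0.68741635, -1.51905466],
       [ 0.        ,  0.        ,  0.        ,  1.        ]])}
top {'mtx': array([[420.85995158,   0.        , 274.84797873],
       [  0.        , 420.85995158, 209.30642166],
       [  0.        ,   0.        ,   1.        ]]), 'k1': -0.08445193435422775, 'extrinsics': array([[ 0.02927293, -0.99956788, -0.00267461, -0.01467436],
       [ 0.99240593,  0.02874317,  0.1196006 , -0.55684346],
       [-0.11947204, -0.00615536,  0.99281848, -1.15259864],
       [ 0.        ,  0.        ,  0.        ,  1.        ]])}
```

View pics/scene0.png

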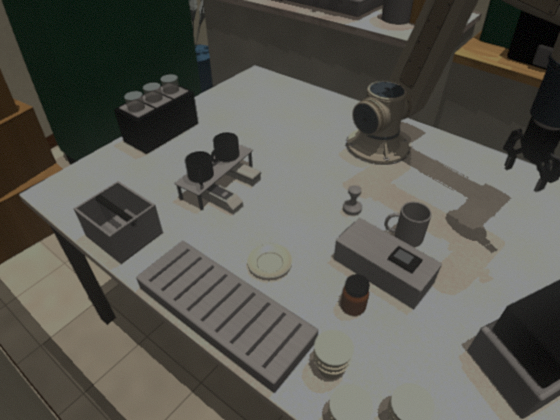

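View pics/top0.png

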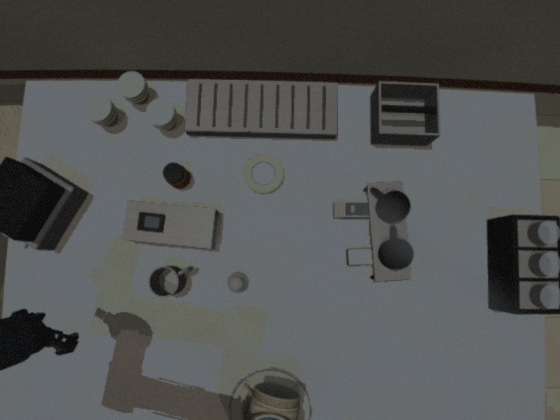

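The scene picture shows the stand near (215,168), with two bars sticking out, and the box near (388,260). In the top view the box is at (172,223), opening to the right. The stand is at (390,230), with bars at (350,210) and (358,257).

```bash
cat > h.py <<'E'
from bench import *
import numpy as np, cv2
def cloud(cam,d):
    c=camera_params(cam);K=c["mtx"];k1=c["k1"];E=c["extrinsics"]
    v,u=np.mgrid[0:420,0:560]
    pts=np.stack([u,v],-1).reshape(-1,1,2).astype(float)
    n=cv2.undistortPoints(pts,K,np.array([k1,0,0,0.])).reshape(420,560,2)
    P=np.stack([n[...,0]*d,-n[...,1]*d,-d],-1)
    R=E[:3,:3];t=E[:3,3]
    return (P-t)@R
def proj(cam,X):
    c=camera_params(cam);E=c["extrinsics"];X=np.atleast_2d(X)
    p=X@E[:3,:3].T+E[:3,3]; p=p*[1,-1,-1]
    return cv2.projectPoints(p,np.zeros(3),np.zeros(3),c["mtx"],np.array([c["k1"],0,0,0.]))[0].reshape(-1,2)
E
python3 - <<'E'
from h import *
out={}
for cam in("top","scene"):
    p,d=grab_frame(cam);W=cloud(cam,d);np.savez(f"f_{cam}.npz",p=p,d=d,W=W)
    for n in("cassette_mid","case","box","stand","tamper","pitcher","saucer","jar"):
        r=cut_out(cam,n)
        for q in r[:2]:
            m=q["pixels"]&(d>0);w=W[m]
            if len(w)<5: continue
            top=w[w[:,2]>np.percentile(w[:,2],60)-0.006]
            print(cam,n,round(q["conf"],2),np.round(q["extent"]),m.sum(),"med",w.mean(0).round(3),"z",np.percentile(w[:,2],[5,50,95]).round(3), "rect",[np.round(a,3) for a in cv2.minAreaRect((top[:,:2]).astype(np.float32))])
            np.save(f"m_{cam}_{n}.npy",q["pixels"]) if q is r[0] else 0
print(sense()["t"])
E
```

```text
top cassette_mid 0.63 [351. 210.  35.  19.] 645 med [ 0.562 -0.211  0.034] z [0.007 0.038 0.043] rect [array([ 0.564, -0.221]), array([0.046, 0.082]), np.float64(1.297)]
top case 0.88 [360. 256.  25.  21.] 470 med [ 0.431 -0.238  0.033] z [0.012 0.035 0.039] rect [array([ 0.431, -0.24 ]), array([0.047, 0.07 ]), np.float64(4.501)]
top box 0.92 [172. 226.  92.  46.] 3591 med [0.502 0.283 0.078] z [0.073 0.078 0.09 ] rect [array([0.503, 0.288]), array([0.248, 0.11 ]), np.float64(86.101)]
top stand 0.63 [388. 230.  46. 100.] 1958 med [ 0.497 -0.302  0.066] z [0.043 0.067 0.072] rect [array([ 0.504, -0.312]), array([0.27, 0.1 ]), np.float64(5.187)]
top tamper 0.79 [238. 282.  16.  19.] 308 med [0.352 0.098 0.047] z [0.014 0.023 0.085] rect [array([0.351, 0.101]), array([0.032, 0.032]), np.float64(2.041)]
top pitcher 0.6 [171. 281.  46.  35.] 1043 med [0.351 0.292 0.043] z [0.001 0.031 0.1  ] rect [array([0.35 , 0.277]), array([0.104, 0.079]), np.float64(88.681)]
top pitcher 0.49 [388. 232.  47. 101.] 1831 med [ 0.498 -0.301  0.066] z [0.063 0.067 0.071] rect [array([ 0.505, -0.312]), arra
[... 1293 characters left out ...]
 array([0.039, 0.042]), np.float64(54.445)]
scene pitcher 0.81 [409. 226.  45.  43.] 1335 med [0.359 0.286 0.062] z [0.013 0.065 0.099] rect [array([0.372, 0.278]), array([0.082, 0.128]), np.float64(61.685)]
scene pitcher 0.34 [223. 200.  45.  33.] 730 med [ 0.573 -0.218  0.028] z [0.003 0.033 0.042] rect [array([ 0.567, -0.226]), array([0.049, 0.109]), np.float64(1.704)]
scene saucer 0.82 [270. 262.  43.  33.] 1164 med [0.662 0.036 0.01 ] z [0.003 0.01  0.018] rect [array([0.667, 0.038]), array([0.115, 0.115]), np.float64(36.56)]
scene jar 0.85 [354. 294.  32.  41.] 1024 med [0.658 0.288 0.063] z [0.008 0.067 0.091] rect [array([0.647, 0.282]), array([0.056, 0.057]), np.float64(73.718)]
1.0
```

```bash
python3 - <<'E'
import cv2,numpy as np
a=cv2.imread("pics/top0.png"); cv2.imwrite("pics/c1.png",cv2.resize(a[160:300,100:430],None,fx=2.4,fy=2.4,interpolation=cv2.INTER_CUBIC))
E
```

```text
(no output)
```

View pics/c1.png

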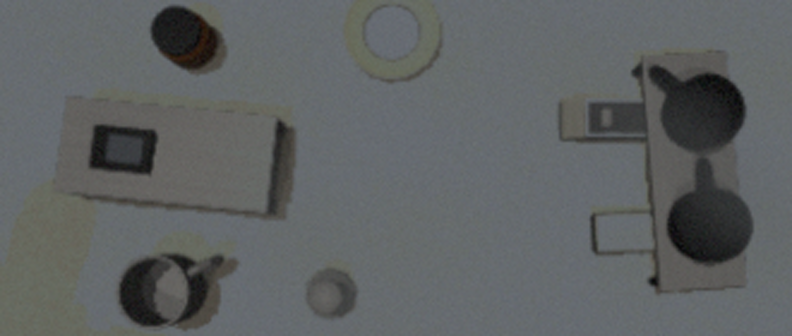

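```bash
python3 - <<'E'
from h import *
import bench; print([k for k in dir(bench) if 'grasp' in k.lower() or 'off' in k.lower()])
for cam in("top","scene"):
    f=np.load(f"f_{cam}.npz");W=f["W"];ok=f["d"]>0
    X,Y,Z=W[...,0],W[...,1],W[...,2]
    for nm,s,zz in(("cass",(X>.5)&(X<.63)&(Y>-.262)&(Y<-.14),(.0345,.048)),("cassall",(X>.5)&(X<.63)&(Y>-.262)&(Y<-.14),(.012,.048)),("box",(X>.4)&(X<.58)&(Y>.12)&(Y<.45),(.073,.084)),("stand",(X>.3)&(X<.7)&(Y>-.4)&(Y<-.23),(.064,.072))):
        m=s&ok&(Z>zz[0])&(Z<zz[1]); m=cv2.morphologyEx(m.astype(np.uint8),cv2.MORPH_OPEN,np.ones((3,3)))>0
        w=W[m]; r=cv2.minAreaRect(w[:,:2].astype(np.float32)); print(cam,nm,m.sum(),np.round(r[0],4),np.round(r[1],4),round(r[2],2),"z",np.median(w[:,2]).round(4),"ymax",np.percentile(w[:,1],[1,99.5]).round(4))
        if nm=="cassall":
            for lo in np.arange(-.26,-.15,.01):
                q=w[(w[:,1]>lo)&(w[:,1]<lo+.01)]
                if len(q)>5: print("  ",lo.round(2),np.percentile(q[:,0],[3,50,97]).round(4),np.median(q[:,2]).round(4))
E
```

```text
['grasp_offset', 'sign_off']
top cass 446 [ 0.5639 -0.2229] [0.0461 0.077 ] 1.26 z 0.0398 ymax [-0.2607 -0.1844]
top cassall 610 [ 0.5835 -0.2121] [0.087  0.0975] 2.77 z 0.0386 ymax [-0.2606 -0.1646]
   -0.26 [0.5427 0.5674 0.6254] 0.0398
   -0.25 [0.5423 0.5644 0.587 ] 0.0393
   -0.24 [0.542  0.5641 0.5864] 0.04
   -0.23 [0.5419 0.5637 0.5867] 0.0403
   -0.22 [0.5415 0.563  0.5862] 0.0397
   -0.21 [0.5412 0.563  0.5859] 0.04
   -0.2 [0.5407 0.5602 0.5854] 0.0398
   -0.19 [0.5405 0.5641 0.5857] 0.036
   -0.18 [0.5411 0.5633 0.584 ] 0.0295
   -0.17 [0.5416 0.5643 0.5844] 0.0226
top box 3016 [0.5032 0.2886] [0.2467 0.1105] 86.31 z 0.0775 ymax [0.1688 0.4105]
top stand 1401 [ 0.5038 -0.3112] [0.2685 0.0994] 4.74 z 0.0675 ymax [-0.3673 -0.2549]
scene cass 277 [ 0.5662 -0.2207] [0.0476 0.0806] 0.59 z 0.0398 ymax [-0.2607 -0.1824]
scene cassall 518 [ 0.5664 -0.2129] [0.0485 0.0985] 1.2 z 0.0363 ymax [-0.26   -0.1644]
   -0.26 [0.5519 0.5869 0.5913] 0.0395
   -0.25 [0.5466 0.5745 0.5904] 0.0397
   -0.24 [0.5455 0.577  0.5902] 0.0384
   -0.23 [0.544  0.5762 0.5897] 0.039
   -0.22 [0.5475 0.5812 0.5897] 0.0397
   -0.21 [0.5449 0.5755 0.5896] 0.0398
   -0.2 [0.5454 0.5761 0.5896] 0.0379
   -0.19 [0.5433 0.5704 0.5884] 0.0345
   -0.18 [0.5453 0.57   0.5881] 0.0263
   -0.17 [0.5439 0.569  0.5865] 0.0203
scene box 2827 [0.5042 0.2881] [0.2485 0.1151] 85.47 z 0.0781 ymax [0.1687 0.4109]
scene stand 802 [ 0.5058 -0.3109] [0.2744 0.1036] 4.24 z 0.0677 ymax [-0.3504 -0.2527]
```

{"op": "step_arm", "data": {
  "rot": [
    [0, 0, -4],
    [0, 0, -4],
    [0, 0, -4],
    [0, 0, -4],
    [0, 0, -4]
  ],
  "xyz": [
    [20, -40, 0],
    [20, -40, 0],
    [20, -40, 0],
    [20, -40, 0],
    [20, -40, 0]
  ],
  "grip": [1, 1, 1, 1, 1]
}}

```text
t: 1.5
tool_pos: [0.346, 0.2905, 0.2315]
orientation: [-1.571, 0.001, -2.385]
wrist_force: [1.5, 0.1, 0.2]
finger_gap: 0.0854
```

{"op": "step_arm", "data": {
  "rot": [
    [0, 0, -4],
    [0, 0, -4],
    [0, 0, -4],
    [0, 0, -4],
    [0, 0, -4]
  ],
  "xyz": [
    [20, -40, 0],
    [20, -40, 0],
    [20, -40, 0],
    [20, -40, 0],
    [20, -40, 0]
  ],
  "grip": [1, 1, 1, 1, 1]
}}

```text
t: 2.0
tool_pos: [0.446, 0.0904, 0.2316]
orientation: [-1.571, 0.001, -2.734]
wrist_force: [1.8, 0.5, 0.7]
finger_gap: 0.0855
```

{"op": "step_arm", "data": {
  "rot": [
    [0, 0, -4],
    [0, 0, -4],
    [0, 0, -4],
    [0, 0, -4],
    [0, 0, -4]
  ],
  "xyz": [
    [20, -40, -10],
    [20, -40, -10],
    [20, -40, -10],
    [20, -40, -10],
    [20, -40, -10]
  ],
  "grip": [1, 1, 1, 1, 1]
}}

```text
t: 2.5
tool_pos: [0.5461, -0.1097, 0.181]
orientation: [-1.571, 0.0, -3.084]
wrist_force: [1.4, 1.7, 0.8]
finger_gap: 0.0851
```

{"op": "step_arm", "data": {
  "rot": [
    [0, 0, -1],
    [0, 0, -1.1],
    [0, 0, 0],
    [0, 0, 0],
    [0, 0, 0]
  ],
  "xyz": [
    [9, -42, -20],
    [8.5, -42, -20],
    [0, 0, -35],
    [0, 0, -30],
    [0, 0, -25]
  ],
  "grip": [1, 1, 1, 1, 1]
}}

```text
t: 3.0
tool_pos: [0.5622, -0.1923, 0.0492]
orientation: [-1.571, -0.002, -3.119]
wrist_force: [0.2, -0.3, -0.2]
finger_gap: 0.0855
```

```bash
python3 - <<'E'
from h import *
print(grasp_offset, sense()["tool_pos"],sense()["orientation"])
p,d=grab_frame("scene"); cv2.imwrite("pics/s1.png",cv2.resize(p[100:260,120:340,::-1],None,fx=3,fy=3,interpolation=cv2.INTER_CUBIC))
E
```

```text
-0.0187 [ 0.56222409 -0.19232893  0.0492397 ] [-1.57121750e+00 -1.74972266e-03 -3.11868018e+00]
```

View pics/s1.png

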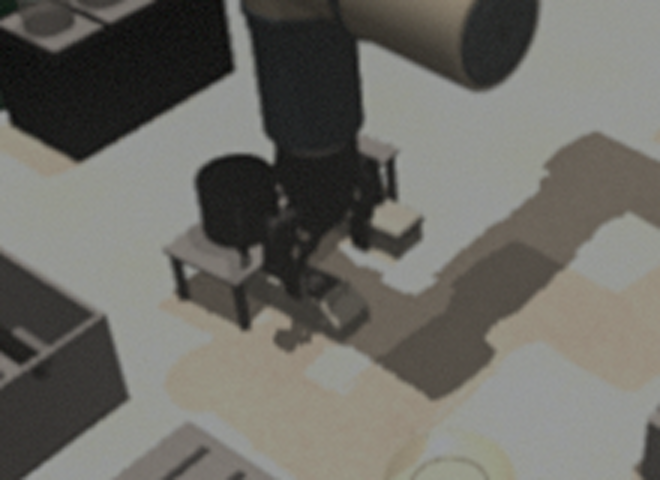

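The fingers straddle the cassette nose (crop about (310,285)), and the case beside it is clear. Next I lower and grip.

{"op": "step_arm", "data": {
  "rot": [
    [0, 0, 0],
    [0, 0, 0],
    [0, 0, 0],
    [0, 0, 0],
    [0, 0, 0]
  ],
  "xyz": [
    [1, 0, -22],
    [0, 0, -20],
    [0, 0, 0],
    [0, 0, 0],
    [0, 0, 0]
  ],
  "grip": [1, 1, 0.4, 0.3, 0.3],
  "force": 50
}}

```text
t: 3.55
tool_pos: [0.5652, -0.1921, 0.0112]
orientation: [-1.57, 0.003, -3.117]
wrist_force: [-2.4, 1.5, 4.2]
finger_gap: 0.0451
```

{"op": "step_arm", "data": {
  "rot": [
    [0, 0, 0],
    [0, 0, 0],
    [0, 0, 0]
  ],
  "xyz": [
    [0, 0, 0],
    [0, 0, 0],
    [0, 0, 0]
  ],
  "grip": [0.2, 0.2, 0.2]
}}

```text
t: 3.85
tool_pos: [0.5653, -0.192, 0.0112]
orientation: [-1.57, 0.003, -3.117]
wrist_force: [-0.1, 1.5, 6.1]
finger_gap: 0.045
```

{"op": "step_arm", "data": {
  "rot": [
    [0, 0, 0],
    [0, 0, 0],
    [0, 0, 0],
    [0, 0, 0],
    [0, 0, 0]
  ],
  "xyz": [
    [0, 0, 4],
    [0, 10, 0],
    [-0.5, 20, 0],
    [-0.5, 25, 0],
    [-0.5, 25, 0]
  ],
  "grip": [0.2, 0.2, 0.2, 0.2, 0.2]
}}

```text
t: 4.35
tool_pos: [0.5616, -0.1105, 0.0126]
orientation: [-1.571, -0.002, -3.118]
wrist_force: [0.3, 0.6, -3.0]
finger_gap: 0.0454
```

```bash
python3 - <<'E'
from h import *
p,d=grab_frame("scene"); cv2.imwrite("pics/s2.png",cv2.resize(p[100:260,120:340,::-1],None,fx=3,fy=3,interpolation=cv2.INTER_CUBIC))
E
```

```text
(no output)
```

View pics/s2.png

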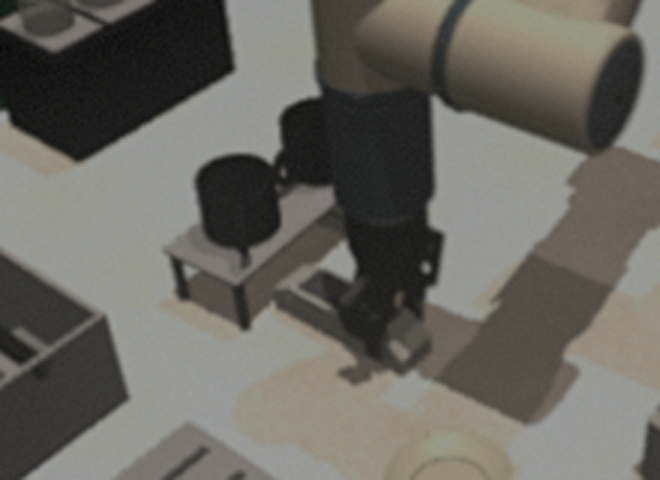

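The cassette is firmly held and now drawn out, with its tail at the stand edge (crop about (280,295)).

{"op": "step_arm", "data": {
  "rot": [
    [0, 0, 0],
    [0, 0, -1],
    [0, 0, -1],
    [0, 0, -1],
    [0, 0, -1]
  ],
  "xyz": [
    [-1, 23, 0],
    [-10, 23, 0],
    [-11, 23, 0],
    [-11, 23, 0],
    [-11, 23, 0]
  ],
  "grip": [0.2, 0.2, 0.2, 0.2, 0.2]
}}

```text
t: 4.9
tool_pos: [0.5173, 0.0044, 0.0128]
orientation: [-1.571, -0.001, 3.095]
wrist_force: [1.5, -0.0, -3.6]
finger_gap: 0.0451
```

{"op": "step_arm", "data": {
  "rot": [
    [0, 0, -1.2],
    [0, 0, 0],
    [0, 0, 0],
    [0, 0, 0]
  ],
  "xyz": [
    [-11, 22, 0],
    [-11, 22, 0],
    [-7, 20, 0],
    [0, 0, 0]
  ],
  "grip": [0.2, 0.2, 0.2, 0.2]
}}

```text
t: 5.3
tool_pos: [0.4884, 0.0692, 0.0131]
orientation: [-1.571, -0.001, 3.077]
wrist_force: [-0.2, -0.4, -3.0]
finger_gap: 0.0453
```

```bash
python3 - <<'E'
from h import *
for c in ("top","scene"):
    p,d=grab_frame(c);W=cloud(c,d);X,Y,Z=[W[...,i] for i in range(3)]
    m=(d>0)&(X>.4)&(X<.6)&(Y>-.13)&(Y<.1)&(Z>.035)&(Z<.045)
    w=W[m];print(c,m.sum(),cv2.minAreaRect(w[:,:2].astype(np.float32)))
    for lo in np.arange(-.1,.1,.01):
        q=w[(w[:,1]>lo)&(w[:,1]<lo+.01)]
        if len(q)>15: print("  ",lo.round(2),np.percentile(q[:,0],[3,97]).round(4),np.median(q[:,2]).round(4))
    cv2.imwrite(f"pics/{c}3.png",p[:,:,::-1])
E
```

```text
top 511 ((0.48205214738845825, -0.010898780077695847), (0.10431751608848572, 0.04584990069270134), 86.06391143798828)
   -0.06 [0.4608 0.4998] 0.0383
   -0.05 [0.4578 0.5022] 0.0408
   -0.04 [0.459  0.5019] 0.0415
   -0.03 [0.4599 0.5017] 0.0414
   -0.02 [0.4596 0.5042] 0.0416
   -0.01 [0.4615 0.5039] 0.0415
   -0.0 [0.4619 0.5037] 0.0418
   0.01 [0.4616 0.506 ] 0.0413
   0.02 [0.4632 0.5058] 0.0415
scene 377 ((0.48628005385398865, 0.009718045592308044), (0.1437150537967682, 0.07373297214508057), 85.9607925415039)
   -0.06 [0.46   0.5063] 0.0389
   -0.05 [0.4621 0.5055] 0.0414
   -0.04 [0.4616 0.5049] 0.0413
   -0.03 [0.4619 0.5069] 0.0409
   -0.02 [0.4631 0.5072] 0.0411
   -0.01 [0.4625 0.5062] 0.0417
   -0.0 [0.4643 0.509 ] 0.0417
   0.06 [0.4655 0.5258] 0.0419
   0.07 [0.4645 0.5265] 0.038
```

View pics/scene3.png

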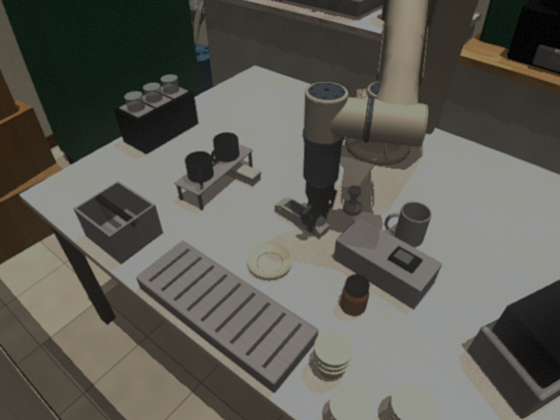

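View pics/top3.png

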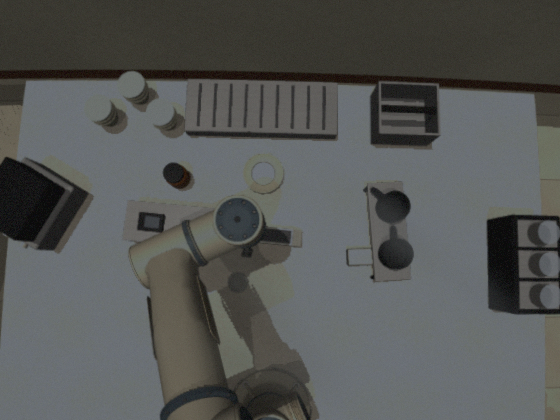

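The cassette is out, about 1.5 mm off the counter, and lined up with the box (heading 86.1° against 86.2°, offset about 1 mm). I'll lower it and let go.

{"op": "step_arm", "data": {
  "rot": [
    [0, 0, 0],
    [0, 0, 0],
    [0, 0, 0],
    [0, 0, 0],
    [0, 0, 0]
  ],
  "xyz": [
    [0, 0, -2],
    [0, 0, 0],
    [0, 0, 0],
    [0, 0, 0],
    [0, 0, 0]
  ],
  "grip": [0.2, 0.2, 0.6, 1, 1]
}}

```text
t: 5.9
tool_pos: [0.4898, 0.0669, 0.0115]
orientation: [-1.571, 0.0, 3.075]
wrist_force: [-0.2, -0.2, -0.6]
finger_gap: 0.0783
```

{"op": "step_arm", "data": {
  "rot": [
    [0, 0, 0],
    [0, 0, 0],
    [0, 0, 0],
    [0, 0, 0],
    [0, 0, 0]
  ],
  "xyz": [
    [0, 0, 10],
    [0, 0, 25],
    [0, 0, 40],
    [0, 0, 40],
    [0, -30, 30]
  ],
  "grip": [1, 1, 1, 1, 1]
}}

```text
t: 6.4
tool_pos: [0.4907, 0.0386, 0.1599]
orientation: [-1.572, 0.004, 3.078]
wrist_force: [1.0, -0.7, 0.1]
finger_gap: 0.0859
```

{"op": "step_arm", "data": {
  "rot": [
    [7.5, -0.5, 0],
    [7.5, -0.5, 0],
    [7.5, -0.5, 0],
    [7.5, -0.5, 0],
    [7.5, -0.5, 0]
  ],
  "xyz": [
    [-1, -25, 0],
    [-2, -25, 0],
    [-2, -25, 0],
    [-2, -25, 0],
    [-2, -25, 0]
  ],
  "grip": [1, 1, 1, 1, 1]
}}

```text
t: 6.9
tool_pos: [0.4812, -0.0894, 0.1586]
orientation: [-2.231, 0.006, 3.076]
wrist_force: [1.5, -0.4, -0.4]
finger_gap: 0.0857
```

{"op": "step_arm", "data": {
  "rot": [
    [7.5, -0.5, 0],
    [0, 0, 0],
    [0, 0, 0],
    [0, 0, 0],
    [0, 0, 0]
  ],
  "xyz": [
    [-2, -20, 0],
    [0, 0, 0],
    [0, 0, -20],
    [0, 0, -20],
    [0, 0, 0]
  ],
  "grip": [1, 1, 1, 1, 1]
}}

```text
t: 7.4
tool_pos: [0.4774, -0.107, 0.1148]
orientation: [-2.359, -0.004, 3.075]
wrist_force: [0.3, 0.9, -0.2]
finger_gap: 0.0853
```

```bash
cat > look.py <<'E'
from h import *
import sys
tag=sys.argv[1]; from scipy.spatial.transform import Rotation as Ro
s=sense();print("tcp",s["tool_pos"].round(4),"axes",Ro.from_euler("xyz",s["orientation"]).as_matrix().T.round(3).tolist(),"q",s["qpos"].round(2))
O=np.array([.4955,.167]);dx=np.array([.069,.9976]);dy=np.array([-.9976,.069])
print("tcp in box",((s["tool_pos"][:2]-O)@np.c_[dx,dy]).round(4))
for c in ("top","scene"):
    p,d=grab_frame(c);W=cloud(c,d);X,Y,Z=[W[...,i] for i in range(3)]
    bx=(W[...,:2]-O)@dx; by=(W[...,:2]-O)@dy
    m=(d>0)&(abs(by)<.035)&(bx>-.28)&(bx<-.005)&(Z>.012)&(Z<.044)
    r=cut_out(c,"cassette_mid")
    for q in r[:1]:
        mm=m&q["pixels"]; print(c,q["conf"],q["extent"],mm.sum())
        if mm.sum()>20:
            t=mm&(Z>.034)
            print("  bx",np.percentile(bx[mm],[1,99]).round(4),"by",np.percentile(by[t],[2,50,98]).round(4) if t.sum()>10 else None, "z",np.percentile(Z[mm],[5,50,95]).round(4), cv2.minAreaRect(np.c_[bx[t],by[t]].astype(np.float32)) if t.sum()>10 else None)
    cv2.imwrite(f"pics/{c}_{tag}.png",cv2.resize(p[150:290,150:360,::-1],None,fx=3.5,fy=3.5,interpolation=cv2.INTER_CUBIC) if c=="top" else cv2.resize(p[100:300,240:460,::-1],None,fx=2.9,fy=2.9,interpolation=cv2.INTER_CUBIC))
E
python3 look.py 4
```

```text
tcp [ 0.4774 -0.107   0.1148] axes [[-0.998, 0.066, 0.004], [0.044, 0.708, -0.705], [-0.049, -0.703, -0.709]] q [-0.47  0.48  0.1  -0.71 -1.57  0.54]
tcp in box [-0.2746 -0.0008]
top 0.57 [274.1, 234.5, 63.2, 22.4] 979
  bx [-0.2414 -0.0752] by [-0.0224 -0.      0.0219] z [0.0258 0.039  0.0428] ((-0.1590443253517151, -0.00028188712894916534), (0.046118319034576416, 0.1455295830965042), 89.94180297851562)
scene 0.84 [304.0, 219.0, 58.0, 44.2] 955
  bx [-0.2417 -0.0743] by [-0.0256 -0.0042  0.0202] z [0.0159 0.0371 0.042 ] ((-0.15872257947921753, -0.0028131064027547836), (0.04939519986510277, 0.14131417870521545), 89.30681610107422)
```

View pics/scene_4.png

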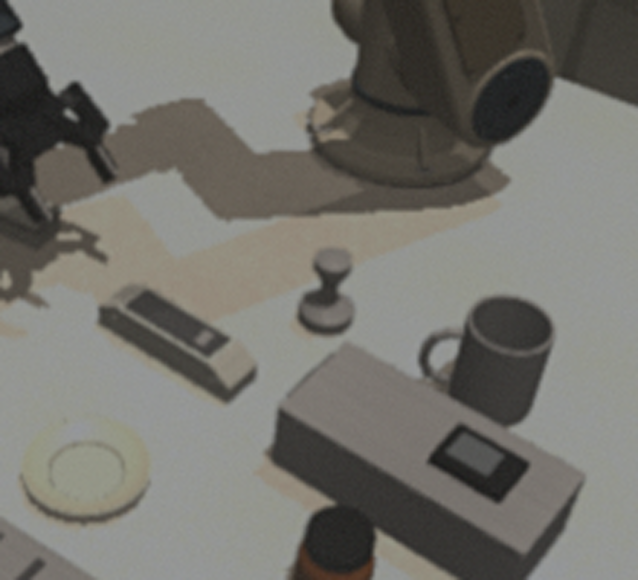

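View pics/top_4.png

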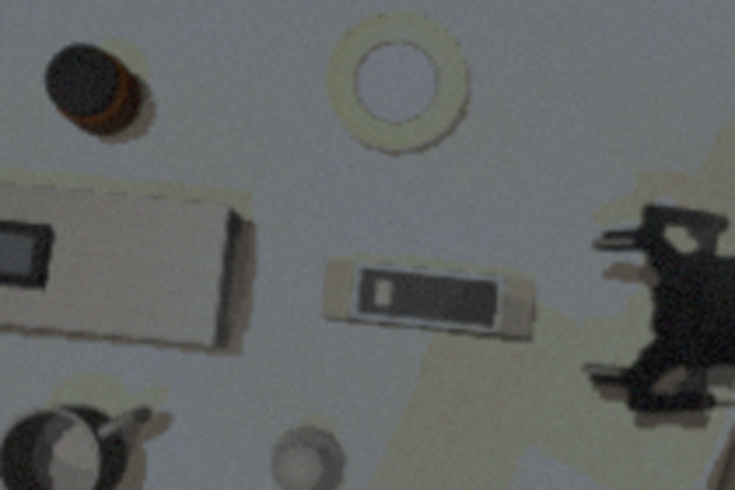

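The cassette lies flat in line with the box, in the scene crop from (105,310) to (250,380). The nose is 74 mm before the flap, y is about 0, and the gripper is leaning behind the tail.

{"op": "step_arm", "data": {
  "rot": [
    [0, 0, 0],
    [0, 0, 0],
    [0, 0, 0],
    [0, 0, 0],
    [0, 0, 0]
  ],
  "xyz": [
    [0, 0, -24],
    [0, 0, -20],
    [1, 19, -19],
    [1, 19, -19],
    [1.5, 18, -18]
  ],
  "grip": [1, 1, 1, 1, 1]
}}

```text
t: 8.1
tool_pos: [0.4828, -0.0514, 0.0168]
orientation: [-2.357, 0.002, 3.075]
wrist_force: [0.6, -0.2, -0.5]
finger_gap: 0.0854
```

{"op": "step_arm", "data": {
  "rot": [
    [0, 0, 0],
    [0, 0, 0],
    [0, 0, 0],
    [0, 0, 0],
    [0, 0, 0]
  ],
  "xyz": [
    [0, 0, 0],
    [0, 0, 0],
    [0, 0, 0],
    [0, 0, 0],
    [0, 0, 0]
  ],
  "grip": [0.4, 0.3, 0.2, 0.2, 0.2],
  "force": 40
}}

```text
t: 8.6
tool_pos: [0.4828, -0.0529, 0.0177]
orientation: [-2.357, 0.003, 3.075]
wrist_force: [-1.4, -2.3, 6.5]
finger_gap: 0.0451
```

```bash
python3 look.py 5
```

```text
tcp [ 0.4828 -0.0529  0.0177] axes [[-0.998, 0.067, -0.003], [0.049, 0.706, -0.706], [-0.045, -0.705, -0.708]] q [-0.38  0.56 -0.04 -0.76 -1.35  0.64]
tcp in box [-0.2202 -0.0025]
top 0.74 [273.0, 234.2, 63.0, 21.2] 956
  bx [-0.2403 -0.0749] by [-0.0231 -0.0007  0.0211] z [0.0262 0.0389 0.0427] ((-0.15995511412620544, -0.000807441771030426), (0.15065129101276398, 0.046372443437576294), 1.3995763063430786)
scene 0.95 [306.1, 219.2, 52.5, 41.5] 922
  bx [-0.2353 -0.074 ] by [-0.0264 -0.0052  0.0198] z [0.0157 0.0373 0.042 ] ((-0.15818378329277039, -0.003402750939130783), (0.1431429237127304, 0.04893643036484718), 0.580721378326416)
```

View pics/scene_5.png

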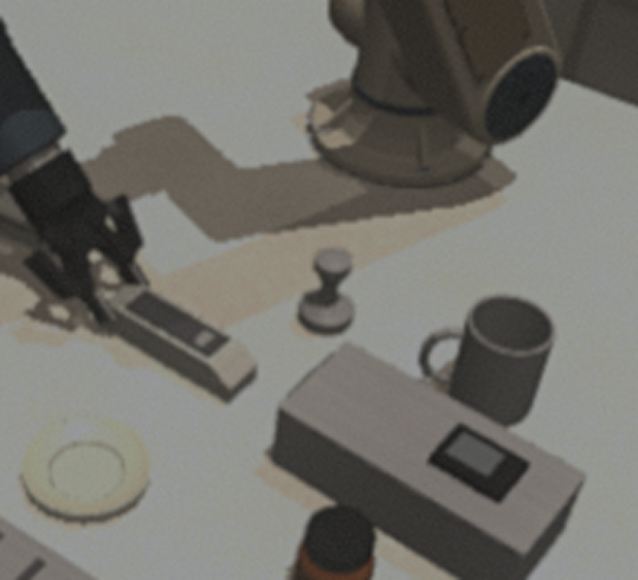

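{"op": "step_arm", "data": {
  "rot": [
    [0, 0, 0],
    [0, 0, 0],
    [0, 0, 0],
    [0, 0, 0],
    [0, 0, 0]
  ],
  "xyz": [
    [0, 0, 3],
    [0.5, 8, 0],
    [1, 15, 0],
    [1, 15, 0],
    [1, 15, 0]
  ],
  "grip": [0.2, 0.2, 0.2, 0.2, 0.2]
}}

```text
t: 9.3
tool_pos: [0.4853, 0.003, 0.0191]
orientation: [-2.358, -0.001, 3.075]
wrist_force: [0.5, 0.9, -3.7]
finger_gap: 0.0451
```

{"op": "step_arm", "data": {
  "rot": [
    [0, 0, 0],
    [0, 0, 0],
    [0, 0, 0],
    [0, 0, 0],
    [0, 0, 0]
  ],
  "xyz": [
    [1, 12, 0],
    [1, 15, 0],
    [1, 15, 0],
    [1, 15, 0],
    [0, 0, 0]
  ],
  "grip": [0.2, 0.2, 0.2, 0.2, 0.2]
}}

```text
t: 9.8
tool_pos: [0.4893, 0.0604, 0.0195]
orientation: [-2.359, -0.0, 3.077]
wrist_force: [0.2, -0.8, -3.2]
finger_gap: 0.0453
```

```bash
python3 look.py 6
```

```text
tcp [0.4893 0.0604 0.0195] axes [[-0.998, 0.065, 0.0], [0.046, 0.707, -0.705], [-0.046, -0.704, -0.709]] q [-0.19  0.5  -0.14 -0.85 -1.22  0.55]
tcp in box [-0.1068 -0.0012]
top 0.8 [238.0, 230.1, 49.6, 21.9] 671
  bx [-0.1285 -0.0066] by [-0.022   0.0005  0.0226] z [0.0293 0.0402 0.0435] ((-0.06709901988506317, 2.4009495973587036e-05), (0.12452882528305054, 0.04634885862469673), 0.619533360004425)
scene 0.72 [328.4, 229.7, 36.5, 33.4] 609
  bx [-0.1283 -0.0204] by [-0.0255 -0.0058  0.0206] z [0.0174 0.0396 0.0428] ((-0.06905922293663025, -0.002374565228819847), (0.10134640336036682, 0.04900665581226349), 0.2667970657348633)
```

View pics/scene_6.png

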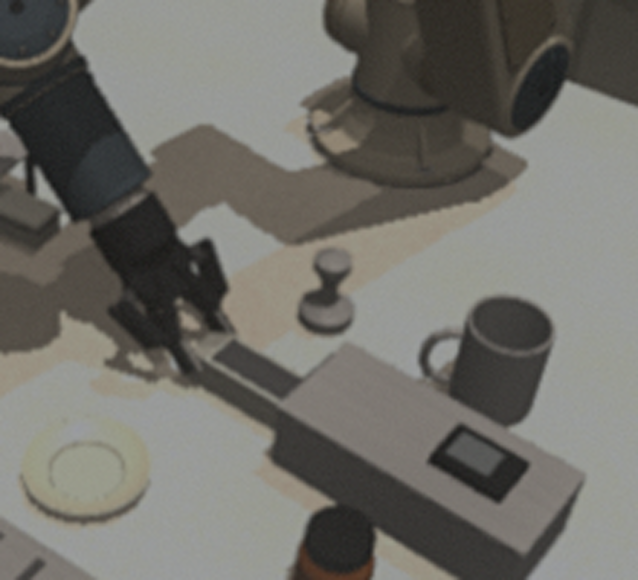

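The nose has gone in under the flap, centred. I'll push further with the grip held.

{"op": "step_arm", "data": {
  "rot": [
    [0, 0, 0],
    [0, 0, 0],
    [0, 0, 0],
    [0, 0, 0],
    [0, 0, 0]
  ],
  "xyz": [
    [1, 12, -1],
    [1, 15, -1],
    [1, 15, 0],
    [1, 15, 0],
    [0, 0, 0]
  ],
  "grip": [0.2, 0.2, 0.2, 0.2, 0.2]
}}

```text
t: 10.5
tool_pos: [0.4932, 0.118, 0.0177]
orientation: [-2.36, -0.0, 3.077]
wrist_force: [0.8, 3.8, 0.1]
finger_gap: 0.0454
```

{"op": "step_arm", "data": {
  "rot": [
    [0, 0, 0],
    [0, 0, 0],
    [0, 0, 0],
    [0, 0, 0],
    [0, 0, 0]
  ],
  "xyz": [
    [0, 0, 0],
    [0, 0, 0],
    [0, 0, 0],
    [-1, -15, 15],
    [-2.5, -35, 35]
  ],
  "grip": [0.6, 1, 1, 1, 1]
}}

```text
t: 11.0
tool_pos: [0.488, 0.0663, 0.0658]
orientation: [-2.36, -0.007, 3.076]
wrist_force: [1.3, -0.7, 0.1]
finger_gap: 0.0856
```

```bash
python3 look.py 7
```

```text
tcp [0.488  0.0663 0.0658] axes [[-0.998, 0.065, 0.007], [0.042, 0.709, -0.704], [-0.051, -0.703, -0.71]] q [-0.18  0.42 -0.12 -0.83 -1.28  0.46]
tcp in box [-0.101   0.0006]
top 0.82 [229.6, 231.2, 27.1, 20.7] 405
  bx [-0.0721 -0.0061] by [-0.0221  0.0002  0.0224] z [0.0256 0.0382 0.0428] ((-0.033860716968774796, 0.00014667026698589325), (0.056853413581848145, 0.046233881264925), 0.09068389981985092)
scene 0.73 [334.8, 236.5, 25.7, 22.2] 280
  bx [-0.0726 -0.0191] by [-0.0254 -0.008   0.0164] z [0.0162 0.0357 0.0414] ((-0.039662837982177734, -0.004059882834553719), (0.03876807540655136, 0.04731474071741104), 6.589627265930176)
```

View pics/scene_7.png

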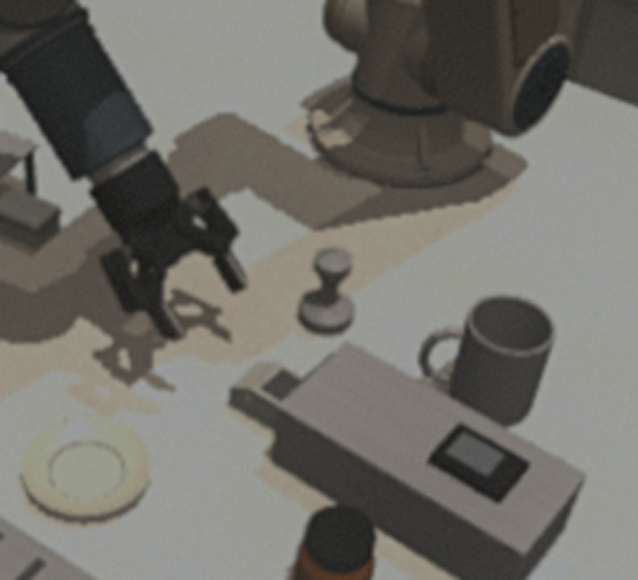

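View pics/top_7.png

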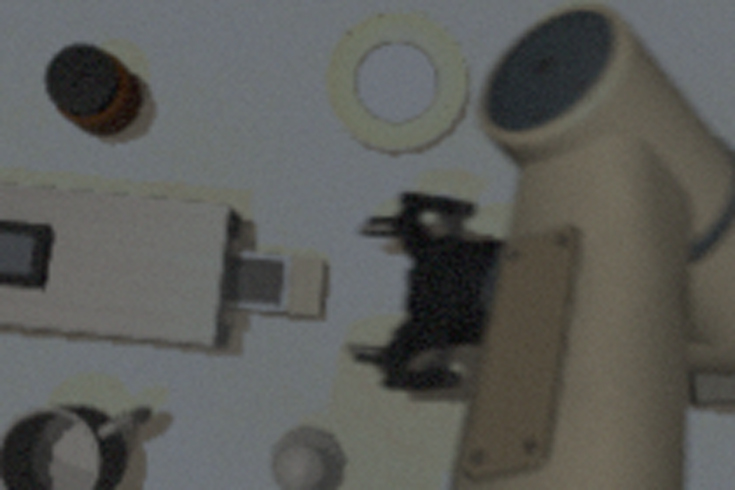

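The tail sticks out straight, ending about 73 mm before the flap (scene crop about (245,395)). I'll shut the fingers and come down behind it.

{"op": "step_arm", "data": {
  "rot": [
    [0, 0, 0],
    [0, 0, 0],
    [0, 0, 0],
    [0, 0, 0],
    [0, 0, 0]
  ],
  "xyz": [
    [-0.5, -8, 0],
    [0, 0, 0],
    [0, 0, 0],
    [0, 0, 0],
    [0, 0, -20]
  ],
  "grip": [0, 0, 0, 0, 0]
}}

```text
t: 11.7
tool_pos: [0.4911, 0.0571, 0.0488]
orientation: [-2.357, 0.005, 3.076]
wrist_force: [1.4, -0.6, -0.0]
finger_gap: 0.0123
```

{"op": "step_arm", "data": {
  "rot": [
    [0, 0, 0],
    [0, 0, 0],
    [0, 0, 0],
    [0, 0, 0]
  ],
  "xyz": [
    [0, 0, -17],
    [0, 0, -10],
    [0, 0, -5],
    [0, 0, 0]
  ],
  "grip": [0, 0, 0, 0]
}}

```text
t: 12.1
tool_pos: [0.4893, 0.0573, 0.0149]
orientation: [-2.358, -0.001, 3.075]
wrist_force: [-0.2, 0.6, -0.4]
finger_gap: 0.0002
```

```bash
python3 look.py 8
```

```text
tcp [0.4893 0.0573 0.0149] axes [[-0.998, 0.066, 0.001], [0.046, 0.707, -0.706], [-0.048, -0.704, -0.708]] q [-0.2   0.5  -0.14 -0.85 -1.21  0.56]
tcp in box [-0.1098 -0.0013]
top 0.98 [230.0, 230.3, 28.6, 21.8] 409
  bx [-0.0722 -0.006 ] by [-0.022   0.0006  0.0223] z [0.0257 0.0383 0.0424] ((-0.03424327075481415, -4.7657638788223267e-05), (0.05875081196427345, 0.046209920197725296), 0.649867057800293)
scene 0.59 [333.0, 235.4, 24.7, 22.7] 295
  bx [-0.0724 -0.0187] by [-0.0254 -0.0062  0.02  ] z [0.0169 0.0354 0.0415] ((-0.03777723386883736, -0.0024778954684734344), (0.04857829213142395, 0.04110591113567352), 87.41548156738281)
```

View pics/scene_8.png

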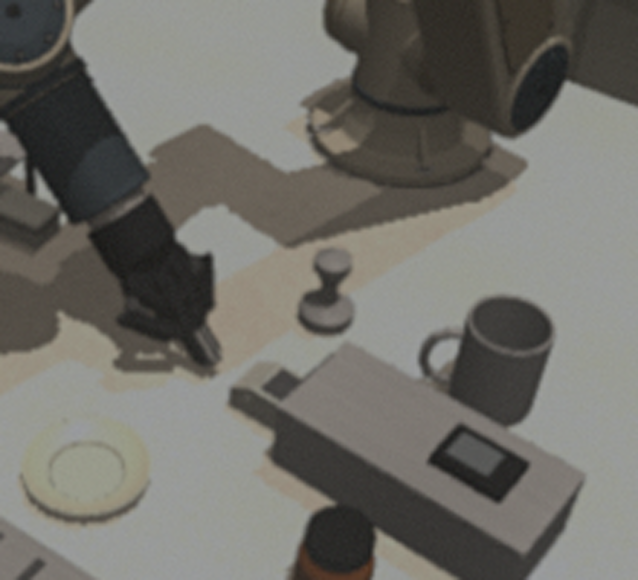

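View pics/top_8.png

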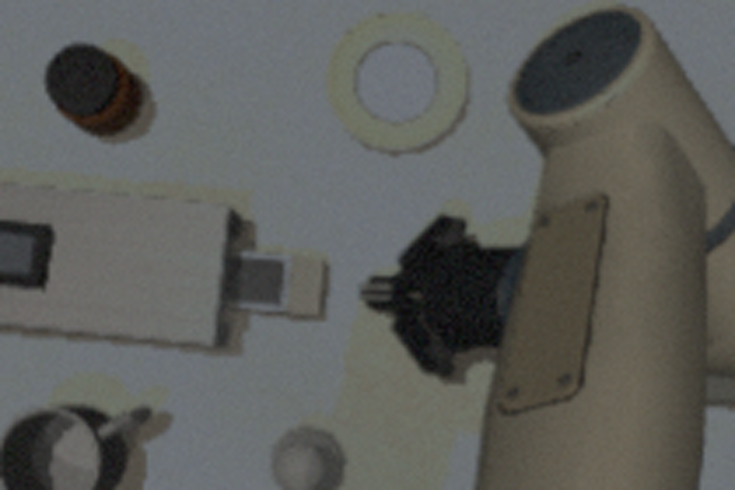

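{"op": "step_arm", "data": {
  "rot": [
    [0, 0, 0],
    [0, 0, 0],
    [0, 0, 0],
    [0, 0, 0],
    [0, 0, 0]
  ],
  "xyz": [
    [0.5, 6, -3],
    [0.5, 8, 0],
    [0.5, 6, 0],
    [0.5, 5, 0],
    [0.5, 5, 0]
  ],
  "grip": [0, 0, 0, 0, 0]
}}

```text
t: 12.8
tool_pos: [0.492, 0.0878, 0.0124]
orientation: [-2.358, 0.0, 3.075]
wrist_force: [0.2, -0.3, -0.7]
finger_gap: 0.0004
```

{"op": "step_arm", "data": {
  "rot": [
    [0, 0, 0],
    [0, 0, 0],
    [0, 0, 0],
    [0, 0, 0],
    [0, 0, 0]
  ],
  "xyz": [
    [0.5, 8, 0],
    [0.7, 10, 0],
    [0.7, 10, 0],
    [0.7, 10, 0],
    [0.7, 10, 0]
  ],
  "grip": [0, 0, 0, 0, 0]
}}

```text
t: 13.3
tool_pos: [0.4953, 0.136, 0.0123]
orientation: [-2.358, 0.0, 3.075]
wrist_force: [-0.5, -3.1, 0.5]
finger_gap: -0.0003
```

```bash
python3 look.py 9
```

```text
tcp [0.4953 0.136  0.0123] axes [[-0.998, 0.066, -0.0], [0.047, 0.707, -0.706], [-0.047, -0.704, -0.708]] q [-0.05  0.48 -0.18 -0.91 -1.11  0.49]
tcp in box [-0.0309 -0.002 ]
top 0.44 [220.8, 230.3, 9.8, 17.6] 129
  bx [-0.0246 -0.0052] by [-0.0213  0.0013  0.0212] z [0.0229 0.0307 0.0379] ((-0.011584453284740448, -6.587803363800049e-05), (0.013074847869575024, 0.04276387766003609), 0.0014168457128107548)
```

View pics/scene_9.png

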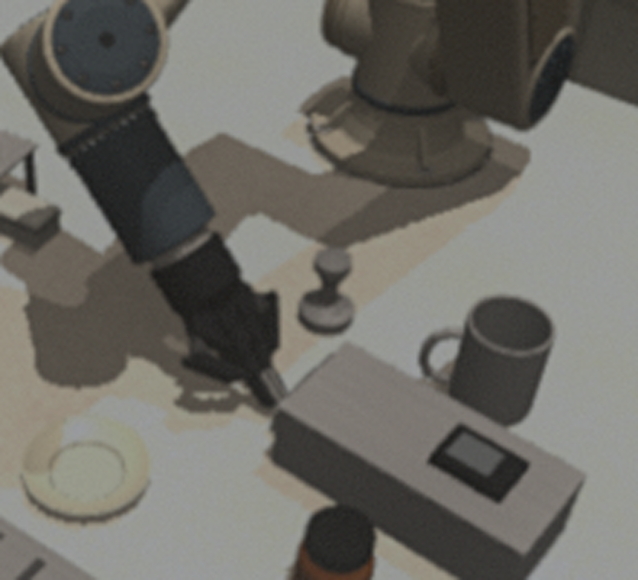

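View pics/top_9.png

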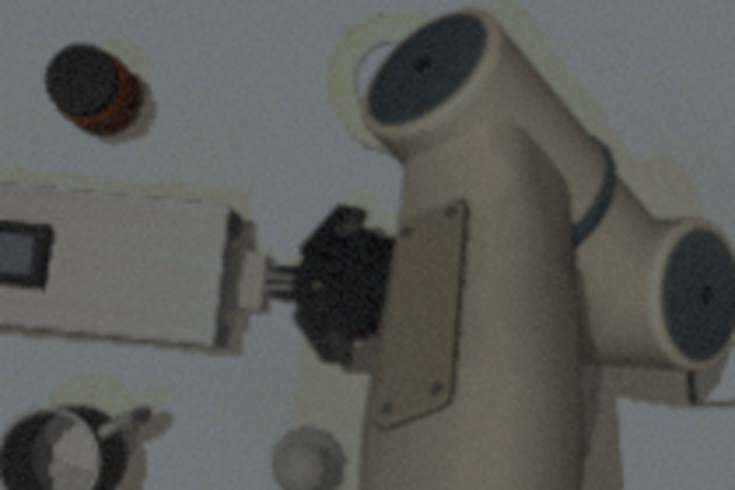

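The fingertips are on the tail, which is 25 mm before the flap and straight. Friction reads about 3 N. I'll keep pushing, more slowly near the plate.

{"op": "step_arm", "data": {
  "rot": [
    [0, 0, 0],
    [0, 0, 0],
    [0, 0, 0],
    [0, 0, 0],
    [0, 0, 0]
  ],
  "xyz": [
    [0.5, 6, 0],
    [0.5, 6, 0],
    [0.5, 6, 0],
    [0.4, 6, 0],
    [0.4, 6, 0]
  ],
  "grip": [0, 0, 0, 0, 0]
}}

```text
t: 14.0
tool_pos: [0.4975, 0.1657, 0.0121]
orientation: [-2.358, -0.0, 3.075]
wrist_force: [0.4, -1.8, -1.7]
finger_gap: 0.0
```

{"op": "step_arm", "data": {
  "rot": [
    [0, 0, 0],
    [0, 0, 0]
  ],
  "xyz": [
    [0.3, 4, 0],
    [0.3, 4, 0]
  ],
  "grip": [0, 0]
}}

```text
t: 14.2
tool_pos: [0.4981, 0.1736, 0.0122]
orientation: [-2.358, -0.0, 3.075]
wrist_force: [-0.0, -1.7, -0.5]
finger_gap: 0.0002
```

{"op": "step_arm", "data": {
  "rot": [
    [0, 0, 0],
    [0, 0, 0]
  ],
  "xyz": [
    [0.2, 2, 0],
    [0.2, 2, 0]
  ],
  "grip": [0, 0]
}}

```text
t: 14.4
tool_pos: [0.4986, 0.1773, 0.0123]
orientation: [-2.358, 0.0, 3.075]
wrist_force: [-0.7, -1.9, -0.3]
finger_gap: -0.0005
```

{"op": "step_arm", "data": {
  "rot": [
    [0, 0, 0],
    [0, 0, 0]
  ],
  "xyz": [
    [0.1, 2, 0],
    [0.1, 2, 0]
  ],
  "grip": [0, 0]
}}

```text
t: 14.6
tool_pos: [0.4989, 0.1808, 0.0123]
orientation: [-2.357, 0.0, 3.075]
wrist_force: [-0.4, -7.1, 3.0]
finger_gap: 0.0
```

{"op": "step_arm", "data": {
  "rot": [
    [0, 0, 0],
    [0, 0, 0]
  ],
  "xyz": [
    [0.1, 2, 0],
    [0, 0, 0]
  ],
  "grip": [0, 0]
}}

```text
t: 14.8
tool_pos: [0.4991, 0.1827, 0.0123]
orientation: [-2.357, 0.001, 3.075]
wrist_force: [0.2, -4.3, 0.5]
finger_gap: 0.0001
```

{"op": "step_arm", "data": {
  "rot": [
    [0, 0, 0],
    [0, 0, 0]
  ],
  "xyz": [
    [0.1, 2, 0],
    [0, 0, 0]
  ],
  "grip": [0, 0]
}}

```text
t: 15.0
tool_pos: [0.4992, 0.1846, 0.0123]
orientation: [-2.357, 0.0, 3.075]
wrist_force: [-0.2, -4.5, 0.5]
finger_gap: -0.0001
```

The force has risen to about 4.5 N, so the plate is yielding. I'll continue to the stop.

{"op": "step_arm", "data": {
  "rot": [
    [0, 0, 0],
    [0, 0, 0]
  ],
  "xyz": [
    [0.1, 2, 0],
    [0, 0, 0]
  ],
  "grip": [0, 0]
}}

```text
t: 15.2
tool_pos: [0.4993, 0.1865, 0.0123]
orientation: [-2.357, 0.001, 3.075]
wrist_force: [0.1, -5.8, 0.8]
finger_gap: -0.0001
```

{"op": "step_arm", "data": {
  "rot": [
    [0, 0, 0],
    [0, 0, 0]
  ],
  "xyz": [
    [0.1, 2, 0],
    [0, 0, 0]
  ],
  "grip": [0, 0]
}}

```text
t: 15.4
tool_pos: [0.4995, 0.1882, 0.0123]
orientation: [-2.356, 0.001, 3.075]
wrist_force: [-0.7, -7.2, 2.3]
finger_gap: 0.0002
```

{"op": "step_arm", "data": {
  "rot": [
    [0, 0, 0],
    [0, 0, 0]
  ],
  "xyz": [
    [0.1, 1.5, 0],
    [0, 0, 0]
  ],
  "grip": [0, 0]
}}

```text
t: 15.6
tool_pos: [0.4995, 0.1883, 0.0122]
orientation: [-2.354, 0.002, 3.076]
wrist_force: [-3.0, -12.6, 5.2]
finger_gap: 0.0001
```

The force jumps to 12.6 N with no further travel, so the plate is against its stop. I'll draw back now, slowly at first.

{"op": "step_arm", "data": {
  "rot": [
    [0, 0, 0],
    [0, 0, 0],
    [0, 0, 0],
    [0, 0, 0],
    [0, 0, 0]
  ],
  "xyz": [
    [-0.2, -3, 0],
    [-0.2, -3, 0],
    [-0.2, -3, 0],
    [-0.2, -3, 0],
    [-0.3, -5, 0]
  ],
  "grip": [0, 0, 0, 0, 0]
}}

```text
t: 16.1
tool_pos: [0.4983, 0.1739, 0.0125]
orientation: [-2.359, 0.0, 3.075]
wrist_force: [-0.9, -0.3, -0.3]
finger_gap: -0.0
```

{"op": "step_arm", "data": {
  "rot": [
    [0, 0, 0],
    [0, 0, 0],
    [0, 0, 0],
    [0, 0, 0],
    [0, 0, 0]
  ],
  "xyz": [
    [-0.7, -10, 0],
    [-0.7, -10, 0],
    [-1, -15, 5],
    [-1, -15, 15],
    [-2, -25, 25]
  ],
  "grip": [0, 0, 0, 0, 0]
}}

```text
t: 16.6
tool_pos: [0.4917, 0.0977, 0.057]
orientation: [-2.358, -0.003, 3.075]
wrist_force: [-0.2, 0.5, 1.1]
finger_gap: 0.0001
```

{"op": "step_arm", "data": {
  "rot": [
    [0, 0, 0],
    [0, 0, 0],
    [0, 0, 0],
    [0, 0, 0],
    [0, 0, 0]
  ],
  "xyz": [
    [-2, -25, 25],
    [-2, -25, 25],
    [0, 0, 25],
    [0, 0, 0],
    [0, 0, 0]
  ],
  "grip": [0, 0, 0, 0, 0]
}}

```text
t: 17.1
tool_pos: [0.4889, 0.0477, 0.1329]
orientation: [-2.358, 0.001, 3.074]
wrist_force: [-0.0, 0.1, -0.7]
finger_gap: -0.0001
```

```bash
python3 look.py 10; python3 - <<'E'
from h import *
for c in("top","scene"):
    p,d=grab_frame(c);W=cloud(c,d)
    for n in("flap","cassette_mid"):
        for q in cut_out(c,n)[:2]:
            m=q["pixels"]&(d>0);w=W[m];print(c,n,round(q["conf"],2),np.round(q["extent"],1),w.mean(0).round(3) if len(w) else "")
    cv2.imwrite(f"pics/{c}_full.png",p[:,:,::-1])
    W0=np.load(f"f_{c}.npz")
    for n in("case","tamper","pitcher","saucer","jar","cup1"):
        for q in cut_out(c,n)[:1]:
            m=q["pixels"]&(d>0); print("  ",n,round(q["conf"],2),W[m].mean(0).round(3))
E
```

```text
tcp [0.4889 0.0477 0.1329] axes [[-0.998, 0.068, -0.001], [0.049, 0.706, -0.706], [-0.047, -0.705, -0.708]] q [-0.2   0.34 -0.04 -0.79 -1.4   0.37]
tcp in box [-0.1194 -0.0017]
top flap 0.15 [236.2 281.6  16.5  18.5] [0.352 0.098 0.044]
   case 0.46 [ 0.419 -0.251  0.058]
   tamper 0.7 [0.353 0.099 0.048]
   pitcher 0.97 [0.35  0.291 0.043]
   saucer 0.71 [ 0.415 -0.317  0.095]
   jar 0.59 [0.639 0.275 0.073]
   cup1 0.7 [ 0.584 -0.319  0.092]
scene flap 0.35 [229.1 149.   25.8  32.4] [ 0.45  -0.314  0.105]
   case 0.67 [0.663 0.036 0.01 ]
   tamper 0.88 [0.359 0.106 0.039]
   pitcher 0.9 [0.36  0.287 0.063]
   saucer 0.85 [0.663 0.036 0.01 ]
   jar 0.95 [0.66  0.288 0.065]
   cup1 0.95 [ 0.571 -0.307  0.106]
```

View pics/top_10.png

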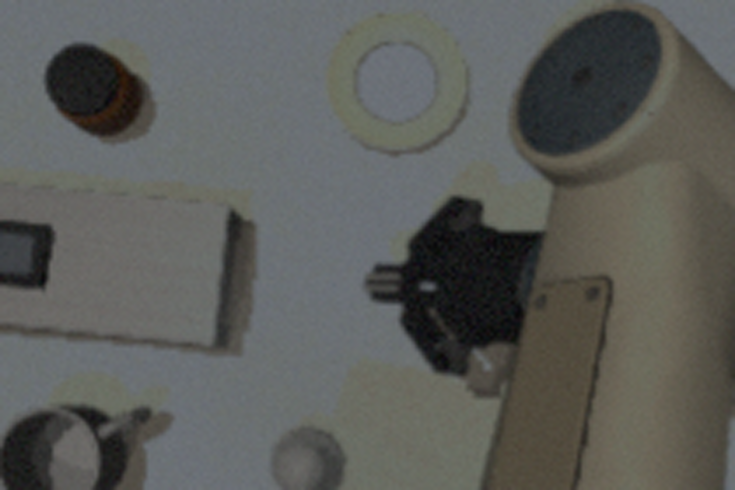

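View pics/scene_full.png

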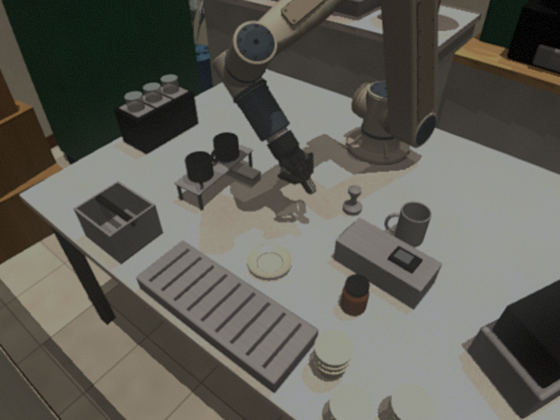

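The top view shows nothing sticking out of the box front (crop about (235,280)), and everything else is in place. Next I check the flap plane in depth.

{"op": "step_arm", "data": {
  "rot": [
    [0, 0, 0],
    [0, 0, 0],
    [0, 0, 0],
    [0, 0, 0],
    [0, 0, 0]
  ],
  "xyz": [
    [0, 0, 15],
    [0, 0, 15],
    [0, 0, 0],
    [0, 0, 0],
    [0, 0, 0]
  ],
  "grip": [0, 0, 0, 0, 0]
}}

```text
t: 18.7
tool_pos: [0.4887, 0.0487, 0.1623]
orientation: [-2.358, -0.0, 3.075]
wrist_force: [-0.1, 0.3, -0.1]
finger_gap: 0.0002
```

```bash
python3 - <<'E'
from h import *
O=np.array([.4955,.167]);dx=np.array([.069,.9976]);dy=np.array([-.9976,.069])
p,d=grab_frame("top");W=cloud("top",d)
W0=np.load("f_top.npz")["W"]
for lab,w in(("start",W0),("now",W)):
    bx=(w[...,:2]-O)@dx;by=(w[...,:2]-O)@dy
    m=(abs(by)<.022)&(bx>-.03)&(bx<.06)
    print(lab,"front band: z bins -> bx median/max")
    for lo in np.arange(-.005,.085,.01):
        q=m&(w[...,2]>lo)&(w[...,2]<lo+.01)
        if q.sum()>2: print("  z",lo.round(3),q.sum(),np.percentile(bx[q],[5,50,95]).round(4))
print(sense()["t"],sense()["wrist_force"])
E
```

```text
start front band: z bins -> bx median/max
  z -0.005 172 [-0.0282 -0.0128  0.0034]
  z 0.025 8 [0.0002 0.0005 0.0011]
  z 0.035 7 [0.0003 0.0006 0.001 ]
  z 0.045 9 [-0.0001  0.0006  0.0012]
  z 0.065 69 [-0.0011  0.0204  0.053 ]
  z 0.075 306 [0.0021 0.0311 0.0573]
now front band: z bins -> bx median/max
  z -0.005 170 [-0.0278 -0.0131  0.0031]
  z 0.025 6 [0.0001 0.0003 0.0004]
  z 0.035 8 [0.0004 0.0005 0.0012]
  z 0.045 9 [-0.0003  0.0002  0.0006]
  z 0.065 51 [-0.0017  0.0149  0.0537]
  z 0.075 322 [0.0024 0.0299 0.0568]
18.75 [ 0.23157695 -0.16803716  0.23611496]
```

The flap plane reads the same as at the start (bx about 0 from z 27 to 55 mm), so it hangs shut. The robot touches nothing, so I'm handing in.

```bash
python3 -c "
from bench import *
print(sign_off())"
```

```text
the job is handed in; nothing more can be done
None
```

I drew the cassette out by its nose, set it down flat 74 mm in front of the flap in line with the opening, and let go. Then I took it by the tail with the tool leaning 45° and pushed it in, finishing with shut fingertips low on the tail. The force rose from about 2 N to 4.5–7 N as the plate yielded. It then jumped to 12.6 N with no further travel, so I took the plate to be fully in and drew back. I handed the job in at about 19 s of the allowed 67 s.

**Last checks:**
- **Flap:** its plane in the depth picture matches the start, so it hangs shut.
- **Cassette:** nothing sticks out of the box front. It is out of sight, so its resting place, tail about 18 mm inside, comes from the arm's positions and your description and was not seen.
- **Robot:** it is clear of everything, with wrist force about 0.
- **Tamper, pitcher, jar and saucer:** their measured positions agree with the start to a few millimetres.
- **Cups and case:** they look unmoved in the pictures, but I did not measure the cups against the start.
- **Disagreements:** the network gave no usable find of the flap (low-confidence hits on other things). It also mislabelled the case as the saucer (scene camera) and the saucer as a cup (top camera). I set these aside against the pictures.

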